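# Draw a reamer from its capped, leaning storage tube

## Task

Flip open the tall cap in the leaning tube rack, draw out the reamer stored under it and lower it, cutting end down, into the steel pot without dropping it. Then press the tall cap fully shut again to keep the chips out. Leave the pot standing in its place and everything else, including the two flat caps, as it is.

Things in the scene. Friction and masses are not known exactly. Their poses are not given: they have to be found in the camera images.
- tall_tube: Fixed grey tube, 28 mm outside diameter, 130 mm long, in a green rack with two short tubes, 52 mm between centres; its place of the three varies. Frame upright, y along the row, origin on the table below the mouth's centre. All tubes lean 25 deg to their own -x (roughly to the robot): axis, up and out of the mouth, (-0.423, 0, 0.906); 'back', square to it, (0.906, 0, 0.423).
- tall_tube_mouth (a point): Centre of the tall tube's mouth, 136 mm above the table (axes as tall_tube). Collar 33 mm wide, bore 14 mm wide and 122 mm deep.
- tall_cap (a joint): Tall cap: 0 shut to 1.5 rad (its stop), swinging over to the back, where it stands up close behind the shank. Hinge line along the row, level with the mouth, 20 mm behind its centre. Stiff, no latch: stays where left; 0.03 N m turns it. Pushed straight it binds by friction: push up and over along the arc about the hinge (a tip on its front, then its top), or pinch its sides.
- tall_cap_top (a point): Centre of the outer top of the tall cap: a hollow white round hood, 36 mm outside diameter, 34 mm tall along the tube axis, wall 2 mm, open below. Axes turn with the cap; shut (or up to 0.12 rad ajar, as it may start), its z is about the tube axis.
- reamer: Loose steel reamer, 140 mm long, about 70 g: plain round shank 10 mm diameter over the upper 54 mm, then a thinner neck and 9 mm flutes. Origin at the cutting end, z towards the shank's end. Starts in the tall tube under the cap, 18 mm of shank out of the mouth, lying on the front side of the bore with 4 mm play; the cap swings clear of it.
- reamer_end (a point): The shank's end of the reamer, 140 mm from the cutting end.
- pot: Loose round steel pot, 58 mm outside diameter, 85 mm high, wall 3 mm, floor 5 mm thick, 0.45 kg. Origin at the centre of its underside, z up.
- short_tube_a: Fixed neighbour tube, leaning like the tall one, mouth 22 mm lower along the axis. Same origin and frame rule as tall_tube. A flat cap sits on it.
- short_tube_b: The other fixed short tube; as short_tube_a.
- flat_cap_a_top (a point): Centre of the top of the flat cap on short_tube_a: white, 34 mm diameter, 11 mm high, hinged at its back like the tall one; may stand a little ajar. Its top is 11 mm short of the tall tube's mouth level when shut. To be left alone.
- flat_cap_b_top (a point): The same on short_tube_b.
- oiler: Loose red oiler bottle with yellow cap, 48 mm diameter, 150 mm high, standing beside the pot, centre 66 to 78 mm from the pot's centre, in any direction. Origin under its centre. Bystander.
- bushing: Loose brass bushing, 42 mm outside diameter, 28 mm high, lying flat on the robot's side of the rack. Origin under its centre. Bystander.
- chuck_key: Loose T-handled steel chuck key lying flat, 85 mm long, T bar 70 mm, 14 mm high. Origin on the table under its middle. Bystander.
Mind the look-alikes: they are no part of the job. Of the things that look like the pot, take the one that is farthest to the robot's left at the start.

How it is judged:
By the outcome, as a careful person would: the job done as asked, in the order asked, and still so for the second after the job is handed in, with the robot touching nothing.
It also fails if it takes over 72 s, if anything falls off the work surface, if the arm or the gripper's body presses on something with over 40 N, if the wrist force passes 120 N, or if a joint passes its speed limit or range.

## Robot

A 6-joint arm with a two-finger parallel gripper is mounted at the origin on the work surface. World frame = base frame: x ahead of the robot, y to its left, z up, the work surface at z = 0. Lengths are in m, angles in rad, forces in N, time in s.
With the tool pointing down it reaches from about 0.35 to 0.975 m from the base axis. Payload 4.9 kg.
Tool frame: the origin (TCP) lies at the very end of the fingers, on their centre line; the grasp point (between the pads) lies 19 mm behind it; z points along the fingers, y is the line along which they close (so a half turn about z gives the same grasp; the last joint's range is limited). The gripper opens to 85 mm and grips with 20 to 120 N. Pads are 22 mm wide; open, the fingers measure 114 mm over their backs; the gripper's body (76 mm by 85 mm) begins 54 mm behind the grasp point. The pads swing forward as they close: fully open they stand 13 mm farther back than shut.
Start: joints at [1.156, 0.053, 1.613, -0, 1.476, -0.119], TCP at [0.182, 0.598, 0.231] pointing down, gripper open.
Joint ranges: [-3.01, 3.01], [-1.01, 2.22], [0.06, 2.58], [-1.02, 4.17], [0.09, 2.62], [-3.14, 3.14]. Speed limits (rad/s): [2.57, 2.57, 3.14, 3.14, 3.14, 3.14].

## Interface

Orientations are given as a unit quaternion [w, x, y, z].
In Python, from plant import manip gives the robot as it stands.
- The arm moves only by the tool send_rows, never from a script. Its argument "increments" is a list of rows, each an object of numbers: "claw": the closure, from -1 (fully open) to 1 (shut); "dx", "dy", "dz": the shift along the tool's x, y, z in units of 0.5 m (1.0 is 0.5 m); "yaw": the turn about the tool's z in units of 1.5 rad (1.0 is 1.5 rad). A call has 1 to 20 rows; each row is the pose to reach, as a shift and turn from the pose commanded when the call began, along the tool's axes at that moment; what a row does not reach only later rows make up. A row lasts 1/8 s, in which the tool goes at most 62.5 mm and 10.7 degrees, less where a joint would pass 70% of its speed; a pose out of reach is approached as far as the arm can. A call with a number of a shift or a turn outside -1 to 1 is refused whole. A call with a gripper value outside its range is refused whole. The fingers move at their own pace and stop on an object; the grip force is fixed at half the most. Time passes only in rows, so rows that repeat a pose let the fingers close. It gives the time, the measured TCP pose, the force, the opening and the grip force at its end, in the units of the state.
- manip.state(): the state, without advancing time (a new reading comes with each control period).
- manip.grab_frame(name): name is "side" or "top"; returns the picture (480x640x3 uint8, red, green, blue); there is no depth.
- manip.camera_params(name): a dict with "camera_matrix" (3x3 intrinsics, pixels), "k1" (the pictures are not rectified: a ray, as slopes to the right and down, at radius r is drawn at 1 + k1 r^2 times it, then the intrinsics apply), "extrinsics" (4x4, takes a point from world to camera coordinates). Camera axes: x right, y down, z forward; pixel columns grow to the right and rows downward; lengths in m; the calibration is good to about 2 mm. A picture is of the moment at which its call begins. camera_params takes no time and is no camera call.
- manip.job_done(): hands the job in; it is judged then, once.
The state is a dict: "time": time; "joint_pos": joint angles; "joint_vel": joint speeds; "joint_efforts": joint torques, N m; "tool_pos": TCP position; "tool_rot": TCP orientation; "contact_force": force on the tool from outside, world axes, zero at the start; "ft_torque": the same for the moment, N m; "gripper_width": opening from 0.0 (shut) to 1.0 (fully open); "grasp_force": force on a finger pad.
Only numpy, scipy, OpenCV 4.12 (cv2) and the standard library are available. Lean on these libraries where they do the work, as an engineer would, in place of code of your own. Each camera call takes 0.05 s, during which the arm holds its last target. There are 200 camera calls.

## Working session

There is one attempt and no reset: what is moved stays moved. The work goes in short steps, Python scripts to look and compute and a tool call to move; the robot and the scene stay as the last step left them, time stands still between calls to the robot, and variables do not carry over. Pictures are saved under pics/ and viewed, at most 10 in all, crops included, and the job is handed in when it is done.

Besides the shell and the picture viewer there is one more tool, called after "Request:" in YAML: its name, and indented under it one key for each argument. send_rows: Moves the arm, as the interface text tells. Shifts and turns lie within -1 to 1; 1 stands for 0.5 m of shift or 1.5 rad of turn. Its arguments: {"type":"object","properties":{"increments":{"type":"array","items":{"type":"object","properties":{"claw":{"type":"number"},"dx":{"type":"number"},"dy":{"type":"number"},"dz":{"type":"number"},"yaw":{"type":"number"}}}}},"required":["increments"]}

```bash
ls; mkdir -p pics; python3 - <<'E'
from plant import manip
import cv2,json
for n in("side","top"):
    im=manip.grab_frame(n); cv2.imwrite(f"pics/{n}0.png",im[:,:,::-1])
    p=manip.camera_params(n); print(n,p)
s=manip.state();print(s)
E
```

```text
pics
side {'camera_matrix': array([[620.42948471,   0.        , 316.0512307 ],
       [  0.        , 620.42948471, 235.65440824],
       [  0.        ,   0.        ,   1.        ]]), 'k1': -0.08285114819319475, 'extrinsics': array([[ 0.921674  , -0.38768762, -0.01467476, -0.55662181],
       [-0.27266416, -0.62038613, -0.73537426,  0.24553956],
       [ 0.27599148,  0.68177662, -0.67750229,  0.90904362],
       [ 0.        ,  0.        ,  0.        ,  1.        ]])}
top {'camera_matrix': array([[619.11855906,   0.        , 321.36006402],
       [  0.        , 619.11855906, 241.81516882],
       [  0.        ,   0.        ,   1.        ]]), 'k1': -0.21569175812247662, 'extrinsics': array([[ 0.02686423, -0.99895597,  0.03694967, -0.0463979 ],
       [-0.98123223, -0.03341216, -0.18991299,  0.59385448],
       [ 0.19094928, -0.03115434, -0.98110539,  1.02963942],
       [ 0.        ,  0.        ,  0.        ,  1.        ]])}
{'time': 0.1, 'joint_pos': array([ 1.15597340e+00,  5.33248217e-02,  1.61418419e+00, -4.37696745e-05,
        1.47599260e+00, -1.18985423e-01]), 'joint_vel': array([ 0.00108799, -0.0036132 , -0.0020186 ,  0.00046335,  0.00297592,
        0.00276725]), 'joint_efforts': array([-1.91587033e-04, -3.94900954e+01, -3.71361315e+01, -3.91856531e-05,
        3.93959926e-03, -4.22396454e-06]), 'tool_pos': array([0.18198244, 0.59731826, 0.23014846]), 'tool_rot': array([-2.30726416e-04,  1.47377793e-01,  9.89079812e-01, -9.26425349e-04]), 'contact_force': array([-0.05583403,  0.69923023, -0.21511259]), 'ft_torque': array([-0.00644048, -0.01430429,  0.00089849]), 'grasp_force': 0.0, 'gripper_width': 0.9991223235505645}
```

View pics/side0.png

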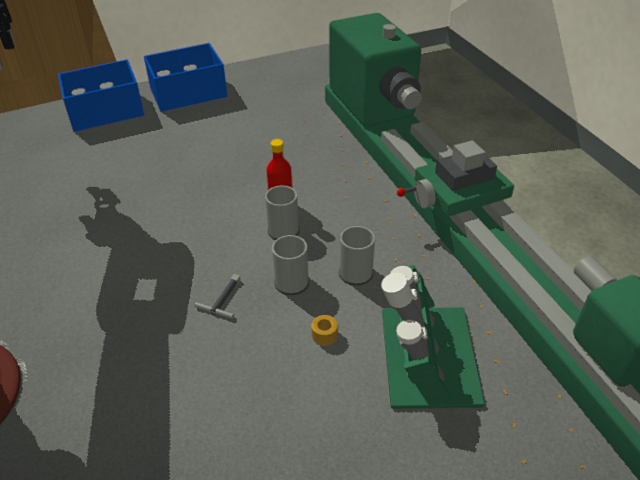

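View pics/top0.png

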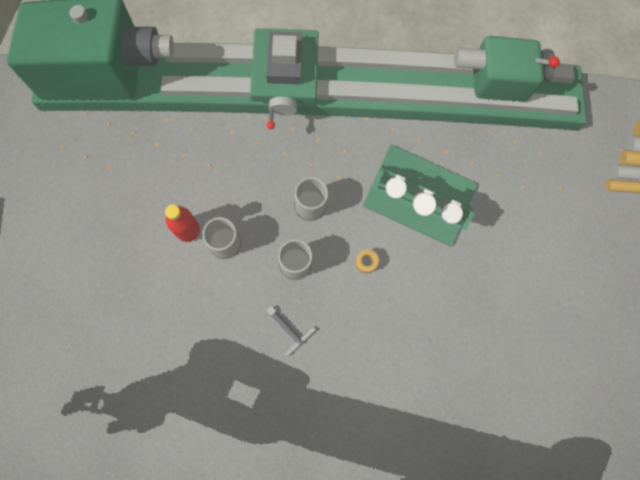

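The pot look-alikes in the top view are at (221,238), (295,259) and (311,199). The first is farthest to the robot's left (+y is to the left of the picture) and stands beside the oiler, so it fits. The tall cap looks like the middle one, at (424,203) in the top view and (397,290) in the side view. I'll confirm both in an enlarged crop.

```bash
cat > h.py <<'E'
import numpy as np,cv2
from plant import manip
from scipy.optimize import least_squares
from scipy.spatial.transform import Rotation as R
P={n:manip.camera_params(n) for n in("side","top")}
def proj(n,p):
    p=np.atleast_2d(p);T=P[n]["extrinsics"];K=P[n]["camera_matrix"]
    c=p@T[:3,:3].T+T[:3,3];s=c[:,:2]/c[:,2:];s=s*(1+P[n]["k1"]*(s**2).sum(1,keepdims=True))
    return s*K[0,0]+K[:2,2]
def tri(uvs,p0=(.5,.2,.1)):
    f=lambda p:np.concatenate([proj(n,p)[0]-uv for n,uv in uvs.items()])
    r=least_squares(f,p0);return r.x,r.fun
def onz(n,uv,z):
    r=least_squares(lambda q:proj(n,[q[0],q[1],z])[0]-uv,(.5,.1));return r.x
E
python3 - <<'E'
import cv2,numpy as np
s=cv2.imread('pics/side0.png');t=cv2.imread('pics/top0.png')
def c(im,x,y,w,h,k):return cv2.resize(im[y:y+h,x:x+w],None,fx=k,fy=k,interpolation=cv2.INTER_CUBIC)
a=c(s,350,240,133,100,3);b=c(t,360,140,133,100,3);d=c(s,235,130,133,100,3);e=c(t,150,170,133,100,3)
cv2.imwrite('pics/crop0.png',np.vstack([np.hstack([a,b]),np.hstack([d,e])]))
E
```

```text
(no output)
```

View pics/crop0.png

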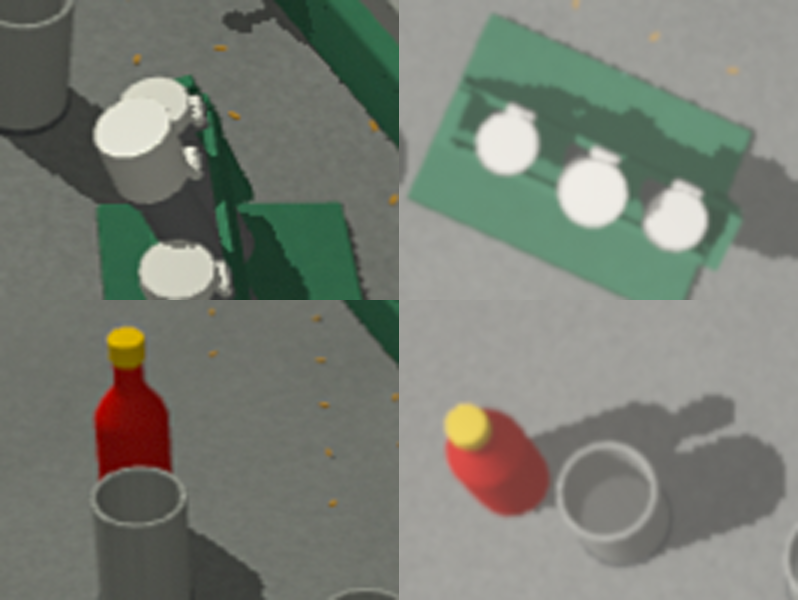

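The crop shows that the middle cap is the tall hood: its top is at about (394,282) in the side view and (424,203.5) in the top view. The pot is the leftmost one, with its rim centre at about (281,196) in the side view and (219,233) in the top view, next to the red oiler. Next I'll go above the cap and turn so the fingers close along the row (rack yaw about -0.40).

Request:
send_rows:
  increments:
    - {"dx": -0.67, "dy": -0.62, "dz": -0.04, "yaw": 0.07, "claw": -0.4}
    - {"dx": -0.67, "dy": -0.62, "dz": -0.04, "yaw": 0.07, "claw": -0.4}
    - {"dx": -0.67, "dy": -0.62, "dz": -0.04, "yaw": 0.07, "claw": -0.4}
    - {"dx": -0.67, "dy": -0.62, "dz": -0.04, "yaw": 0.07, "claw": -0.4}
    - {"dx": -0.67, "dy": -0.62, "dz": -0.04, "yaw": 0.07, "claw": -0.4}
    - {"dx": -0.67, "dy": -0.62, "dz": -0.04, "yaw": 0.07, "claw": -0.4}
    - {"dx": -0.67, "dy": -0.62, "dz": -0.04, "yaw": 0.07, "claw": -0.4}
    - {"dx": -0.67, "dy": -0.62, "dz": -0.04, "yaw": 0.07, "claw": -0.4}
    - {"dx": -0.67, "dy": -0.62, "dz": -0.04, "yaw": 0.07, "claw": -0.4}
    - {"dx": -0.67, "dy": -0.62, "dz": -0.04, "yaw": 0.07, "claw": -0.4}

```text
time: 1.35
tool_pos: [0.4118, 0.2042, 0.2509]
tool_rot: [-0.0, 0.199, 0.98, 0.0]
contact_force: [0.0, 0.0, -0.8]
gripper_width: 0.703
grasp_force: 0.0
```

```bash
cat >> h.py <<'E'
YAW=-.40; MOUTH=np.array([.6555,-.1938,.136])
RM=R.from_euler('z',YAW).as_matrix()
def W(rx,ry,z):return RM@[rx,ry,0]+[MOUTH[0],MOUTH[1],z]   # rack-relative (m) to world
def go(p,dirx=None):
    "units to reach world TCP p (and, if given, tool x along world angle dirx)"
    s=manip.state();q=s["tool_rot"];M=R.from_quat(q[[1,2,3,0]]).as_matrix()
    d=M.T@(np.array(p)-s["tool_pos"])/.5
    a=np.arctan2(M[1,0],M[0,0]); y=0 if dirx is None else -((dirx-a+np.pi)%(2*np.pi)-np.pi)/1.5
    print("t",round(s["time"],2),"tcp",s["tool_pos"].round(4),"F",s["contact_force"].round(1),"w",round(s["gripper_width"],3),"g",round(s["grasp_force"],1),"| units",d.round(4),"yaw",round(y,4))
def rackrel():
    s=manip.state();v=RM.T@(s["tool_pos"]-[MOUTH[0],MOUTH[1],0]);print("rackrel mm",(v*1000).round(1))
E
python3 -c "
from h import *
go(W(-.011,0,.22),YAW+np.pi);rackrel()"
```

```text
t 1.35 tcp [0.4118 0.2042 0.2509] F [ 0.   0.  -0.8] w 0.703 g 0.0 | units [-0.7371 -0.5431  0.0613] yaw -0.0001
rackrel mm [-379.5  271.6  250.9]
```

Request:
send_rows:
  increments:
    - {"dx": -0.737, "dy": -0.543, "dz": 0.061, "claw": -0.4}
    - {"dx": -0.737, "dy": -0.543, "dz": 0.061, "claw": -0.4}
    - {"dx": -0.737, "dy": -0.543, "dz": 0.061, "claw": -0.4}
    - {"dx": -0.737, "dy": -0.543, "dz": 0.061, "claw": -0.4}
    - {"dx": -0.737, "dy": -0.543, "dz": 0.061, "claw": -0.4}
    - {"dx": -0.737, "dy": -0.543, "dz": 0.061, "claw": -0.4}
    - {"dx": -0.737, "dy": -0.543, "dz": 0.061, "claw": -0.4}
    - {"dx": -0.737, "dy": -0.543, "dz": 0.061, "claw": -0.4}
    - {"dx": -0.737, "dy": -0.543, "dz": 0.061, "claw": -0.4}
    - {"dx": -0.737, "dy": -0.543, "dz": 0.061, "claw": -0.4}

```text
invalid input
```

```bash
python3 - <<'E'
from h import *
s=manip.grab_frame("side")[:,:,::-1];t=manip.grab_frame("top")[:,:,::-1]
def c(im,x,y,w,h,k):return cv2.resize(im[y:y+h,x:x+w],None,fx=k,fy=k,interpolation=cv2.INTER_CUBIC)
cv2.imwrite('pics/ap1.png',np.hstack([c(s,330,180,133,133,3),c(t,360,130,133,133,3)]))
go(W(-.011,0,.147),YAW+np.pi);rackrel()
tp=manip.state()["tool_pos"];print(proj("side",tp),proj("top",tp))
E
```

```text
t 1.45 tcp [0.4117 0.2045 0.251 ] F [ 0.1 -0.2  0.4] w 0.702 g 0.0 | units [-0.737  -0.5445  0.2077] yaw 0.0006
rackrel mm [-379.7  271.9  251. ]
[[154.69433738 125.13761693]] [[158.15949075 337.73585254]]
```

View pics/ap1.png

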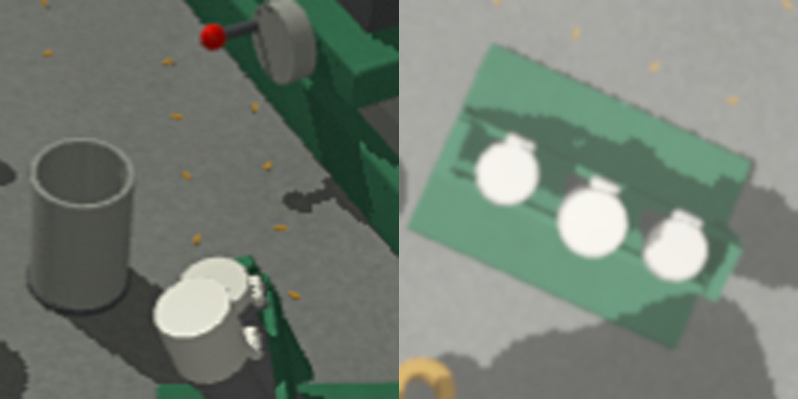

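The move was refused, probably because a script was running alongside it. The pictures show the rack unchanged with the arm out of view. I'll send moves on their own from now on.

Request:
send_rows:
  increments:
    - {"dx": -0.737, "dy": -0.544, "dz": 0.061, "claw": -0.4}
    - {"dx": -0.737, "dy": -0.544, "dz": 0.061, "claw": -0.4}
    - {"dx": -0.737, "dy": -0.544, "dz": 0.061, "claw": -0.4}
    - {"dx": -0.737, "dy": -0.544, "dz": 0.061, "claw": -0.4}
    - {"dx": -0.737, "dy": -0.544, "dz": 0.061, "claw": -0.4}
    - {"dx": -0.737, "dy": -0.544, "dz": 0.061, "claw": -0.4}
    - {"dx": -0.737, "dy": -0.544, "dz": 0.061, "claw": -0.4}
    - {"dx": -0.737, "dy": -0.544, "dz": 0.061, "claw": -0.4}
    - {"dx": -0.737, "dy": -0.544, "dz": 0.061, "claw": -0.4}
    - {"dx": -0.737, "dy": -0.544, "dz": 0.061, "claw": -0.4}

```text
invalid input
```

Request:
send_rows:
  increments:
    - {"dx": -0.737, "dy": -0.544, "dz": 0.061, "yaw": 0, "claw": -0.4}
    - {"dx": -0.737, "dy": -0.544, "dz": 0.061, "yaw": 0, "claw": -0.4}
    - {"dx": -0.737, "dy": -0.544, "dz": 0.061, "yaw": 0, "claw": -0.4}
    - {"dx": -0.737, "dy": -0.544, "dz": 0.061, "yaw": 0, "claw": -0.4}
    - {"dx": -0.737, "dy": -0.544, "dz": 0.061, "yaw": 0, "claw": -0.4}
    - {"dx": -0.737, "dy": -0.544, "dz": 0.061, "yaw": 0, "claw": -0.4}
    - {"dx": -0.737, "dy": -0.544, "dz": 0.061, "yaw": 0, "claw": -0.4}
    - {"dx": -0.737, "dy": -0.544, "dz": 0.061, "yaw": 0, "claw": -0.4}
    - {"dx": -0.737, "dy": -0.544, "dz": 0.061, "yaw": 0, "claw": -0.4}
    - {"dx": -0.737, "dy": -0.544, "dz": 0.061, "yaw": 0, "claw": -0.4}

```text
time: 2.7
tool_pos: [0.6454, -0.1889, 0.2207]
tool_rot: [-0.0, 0.198, 0.98, 0.0]
contact_force: [0.6, 0.1, 0.5]
gripper_width: 0.699
grasp_force: 0.0
```

The move needs all five fields in every row. Now I'll check the alignment above the cap.

```bash
python3 - <<'E'
from h import *
s=manip.grab_frame("side")[:,:,::-1];t=manip.grab_frame("top")[:,:,::-1]
def c(im,x,y,w,h,k):return cv2.resize(im[y:y+h,x:x+w],None,fx=k,fy=k,interpolation=cv2.INTER_CUBIC)
cv2.imwrite('pics/ap2.png',np.hstack([c(s,330,200,133,133,3),c(t,360,130,133,133,3)]))
go(W(-.011,0,.147),YAW+np.pi);rackrel()
tp=manip.state()["tool_pos"];print(proj("side",tp),proj("top",tp))
E
```

```text
t 2.8 tcp [ 0.6453 -0.1889  0.2211] F [ 0.1 -0.1 -0.5] w 0.701 g 0.0 | units [-0.0005 -0.0011  0.1482] yaw 0.0007
rackrel mm [-11.3   0.6 221.1]
[[398.90291961 254.16871023]] [[430.76319553 192.89185057]]
```

View pics/ap2.png

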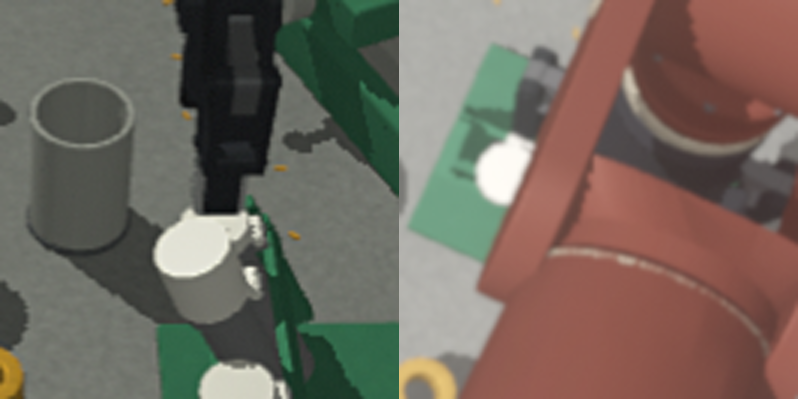

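The near fingertip at about crop (222,213) agrees with the predicted TCP, and the hood lies right below it. Next I descend and pinch the hood.

Request:
send_rows:
  increments:
    - {"dx": 0, "dy": 0, "dz": 0.05, "yaw": 0, "claw": -0.4}
    - {"dx": 0, "dy": -0.001, "dz": 0.1, "yaw": 0, "claw": -0.4}
    - {"dx": 0, "dy": -0.001, "dz": 0.148, "yaw": 0, "claw": -0.4}
    - {"dx": 0, "dy": -0.001, "dz": 0.148, "yaw": 0, "claw": -0.2}
    - {"dx": 0, "dy": -0.001, "dz": 0.148, "yaw": 0, "claw": 0}
    - {"dx": 0, "dy": -0.001, "dz": 0.148, "yaw": 0, "claw": 0.2}
    - {"dx": 0, "dy": -0.001, "dz": 0.148, "yaw": 0, "claw": 1}
    - {"dx": 0, "dy": -0.001, "dz": 0.148, "yaw": 0, "claw": 1}
    - {"dx": 0, "dy": -0.001, "dz": 0.148, "yaw": 0, "claw": 1}

```text
time: 3.92
tool_pos: [0.6461, -0.1908, 0.1491]
tool_rot: [0.001, 0.199, 0.98, 0.0]
contact_force: [-2.0, 3.8, 6.1]
gripper_width: 0.387
grasp_force: 59.4
```

```bash
python3 - <<'E'
from h import *
r=.0328;p0=np.radians(152.6)
for k in range(1,20):
    p=p0-np.radians(86.5)*k/18
    print(k,"dx",round(-r*(np.cos(p)-np.cos(p0))/.5,3),"dz",round(-r*(np.sin(p)-np.sin(p0))/.5,3))
rackrel()
E
```

```text
1 dx -0.003 dz -0.005
2 dx -0.006 dz -0.009
3 dx -0.009 dz -0.014
4 dx -0.013 dz -0.017
5 dx -0.017 dz -0.021
6 dx -0.022 dz -0.024
7 dx -0.026 dz -0.027
8 dx -0.031 dz -0.03
9 dx -0.037 dz -0.032
10 dx -0.042 dz -0.033
11 dx -0.047 dz -0.034
12 dx -0.053 dz -0.035
13 dx -0.058 dz -0.035
14 dx -0.064 dz -0.035
15 dx -0.069 dz -0.035
16 dx -0.074 dz -0.033
17 dx -0.08 dz -0.032
18 dx -0.085 dz -0.03
19 dx -0.09 dz -0.027
rackrel mm [ -9.9  -0.9 149.1]
```

Request:
send_rows:
  increments:
    - {"dx": -0.003, "dy": 0, "dz": -0.005, "yaw": 0, "claw": 1}
    - {"dx": -0.006, "dy": 0, "dz": -0.009, "yaw": 0, "claw": 1}
    - {"dx": -0.009, "dy": 0, "dz": -0.014, "yaw": 0, "claw": 1}
    - {"dx": -0.013, "dy": 0, "dz": -0.017, "yaw": 0, "claw": 1}
    - {"dx": -0.017, "dy": 0, "dz": -0.021, "yaw": 0, "claw": 1}
    - {"dx": -0.022, "dy": 0, "dz": -0.024, "yaw": 0, "claw": 1}
    - {"dx": -0.026, "dy": 0, "dz": -0.027, "yaw": 0, "claw": 1}

```text
time: 4.8
tool_pos: [0.6533, -0.1939, 0.1559]
tool_rot: [-0.006, 0.199, 0.98, 0.002]
contact_force: [-6.9, 6.2, -4.7]
gripper_width: 0.398
grasp_force: 60.2
```

Request:
send_rows:
  increments:
    - {"dx": -0.005, "dy": 0, "dz": -0.003, "yaw": 0, "claw": 1}
    - {"dx": -0.011, "dy": 0, "dz": -0.005, "yaw": 0, "claw": 1}
    - {"dx": -0.016, "dy": 0, "dz": -0.006, "yaw": 0, "claw": 1}
    - {"dx": -0.021, "dy": 0, "dz": -0.007, "yaw": 0, "claw": 1}
    - {"dx": -0.027, "dy": 0, "dz": -0.008, "yaw": 0, "claw": 1}
    - {"dx": -0.032, "dy": 0, "dz": -0.008, "yaw": 0, "claw": 1}
    - {"dx": -0.038, "dy": 0, "dz": -0.008, "yaw": 0, "claw": 1}
    - {"dx": -0.043, "dy": 0, "dz": -0.008, "yaw": 0, "claw": 1}

```text
time: 5.8
tool_pos: [0.6743, -0.2028, 0.1619]
tool_rot: [-0.005, 0.199, 0.98, 0.001]
contact_force: [-5.5, 5.6, -0.0]
gripper_width: 0.38
grasp_force: 59.6
```

```bash
python3 - <<'E'
from h import *
s=manip.grab_frame("side")[:,:,::-1]
def c(im,x,y,w,h,k):return cv2.resize(im[y:y+h,x:x+w],None,fx=k,fy=k,interpolation=cv2.INTER_CUBIC)
cv2.imwrite('pics/ap3.png',c(s,330,200,133,133,3))
go(W(-.011,0,.147),YAW+np.pi);rackrel()
E
```

```text
t 5.85 tcp [ 0.6747 -0.203   0.1619] F [-5.8  6.5 -0.6] w 0.376 g 59.6 | units [0.0643 0.0018 0.0304] yaw -0.0003
rackrel mm [ 21.3  -0.9 161.9]
```

View pics/ap3.png

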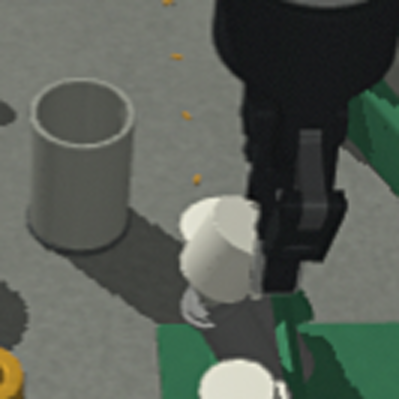

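The cap is swinging back. The tube collar is exposed at crop (205,305) and the hood is tilted at (225,250). I'll continue to the stop with a little overshoot for the compliance.

Request:
send_rows:
  increments:
    - {"dx": -0.005, "dy": 0, "dz": 0.002, "yaw": 0, "claw": 1}
    - {"dx": -0.011, "dy": 0, "dz": 0.003, "yaw": 0, "claw": 1}
    - {"dx": -0.016, "dy": 0, "dz": 0.005, "yaw": 0, "claw": 1}
    - {"dx": -0.021, "dy": 0, "dz": 0.008, "yaw": 0, "claw": 1}
    - {"dx": -0.026, "dy": 0, "dz": 0.012, "yaw": 0, "claw": 1}
    - {"dx": -0.031, "dy": 0, "dz": 0.016, "yaw": 0, "claw": 1}
    - {"dx": -0.035, "dy": 0, "dz": 0.022, "yaw": 0, "claw": 1}
    - {"dx": -0.035, "dy": 0, "dz": 0.022, "yaw": 0, "claw": 1}

```text
time: 6.85
tool_pos: [0.695, -0.2115, 0.1558]
tool_rot: [0.002, 0.199, 0.98, -0.0]
contact_force: [1.5, 2.8, 7.0]
gripper_width: 0.35
grasp_force: 67.6
```

```bash
python3 - <<'E'
from h import *
s=manip.grab_frame("side")[:,:,::-1]
def c(im,x,y,w,h,k):return cv2.resize(im[y:y+h,x:x+w],None,fx=k,fy=k,interpolation=cv2.INTER_CUBIC)
cv2.imwrite('pics/ap4.png',c(s,330,200,133,133,3))
go(W(-.011,0,.147),YAW+np.pi);rackrel()
E
```

```text
t 6.9 tcp [ 0.6949 -0.2115  0.1558] F [1.5 2.9 6.6] w 0.353 g 67.9 | units [0.1085 0.0019 0.0171] yaw -0.0001
rackrel mm [ 43.2  -1.  155.8]
```

View pics/ap4.png

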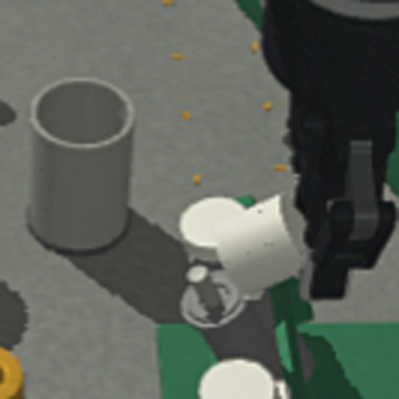

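```bash
python3 - <<'E'
from h import *
A=np.array([-.423,0,.906]);B=np.array([.906,0,.423])
def w(p):return RM@p+[MOUTH[0],MOUTH[1],.136]
cr=lambda uv:((uv-[330,200])*3).round(0)
for a in (1.0,1.2,1.35,1.5):
    ax=A*np.cos(a)+B*np.sin(a);bx=B*np.cos(a)-A*np.sin(a)
    c=.02*B-.02*bx
    print(a,[cr(proj("side",w(q))[0]) for q in (c,c+.034*ax,c+.034*ax-.018*bx,c-.018*bx)])
print("shank end",cr(proj("side",w(.018*A-.002*B))[0]),"mouth",cr(proj("side",w(0*A))[0]))
E
```

```text
1.0 [array([223., 266.]), array([269., 222.]), array([237., 207.]), array([191., 252.])]
1.2 [array([229., 261.]), array([286., 223.]), array([260., 204.]), array([203., 243.])]
1.35 [array([234., 258.]), array([298., 226.]), array([277., 204.]), array([213., 237.])]
1.5 [array([240., 256.]), array([309., 230.]), array([293., 206.]), array([224., 232.])]
shank end [199. 271.] mouth [217. 294.]
```

Judging by its outline, the cap stands at about 1.35 to 1.5 rad and may be at the stop. The shank end is visible at crop (197,271). I'll release, rise and look again.

Request:
send_rows:
  increments:
    - {"dx": -0.01, "dy": 0, "dz": 0.01, "yaw": 0, "claw": 1}
    - {"dx": -0.01, "dy": 0, "dz": 0.01, "yaw": 0, "claw": 0}
    - {"dx": -0.01, "dy": 0, "dz": 0.01, "yaw": 0, "claw": -0.4}
    - {"dx": -0.01, "dy": 0, "dz": 0.01, "yaw": 0, "claw": -0.4}
    - {"dx": -0.005, "dy": 0, "dz": -0.05, "yaw": 0, "claw": -0.4}
    - {"dx": -0.005, "dy": 0, "dz": -0.12, "yaw": 0, "claw": -0.4}
    - {"dx": 0, "dy": 0, "dz": -0.19, "yaw": 0, "claw": 0}
    - {"dx": 0.08, "dy": 0, "dz": -0.19, "yaw": 0, "claw": 0.2}
    - {"dx": 0.2, "dy": 0, "dz": -0.19, "yaw": 0, "claw": 0.2}
    - {"dx": 0.2, "dy": 0, "dz": -0.19, "yaw": 0, "claw": 0.2}

```text
time: 8.15
tool_pos: [0.5967, -0.1703, 0.2455]
tool_rot: [-0.003, 0.199, 0.98, 0.0]
contact_force: [0.4, -0.7, -0.4]
gripper_width: 0.402
grasp_force: 0.0
```

```bash
python3 - <<'E'
from h import *
s=manip.grab_frame("side")[:,:,::-1];t=manip.grab_frame("top")[:,:,::-1]
def c(im,x,y,w,h,k):return cv2.resize(im[y:y+h,x:x+w],None,fx=k,fy=k,interpolation=cv2.INTER_CUBIC)
cv2.imwrite('pics/ap5.png',np.hstack([c(s,365,250,80,100,5),c(t,380,160,80,100,5)]))
go(W(-.011,0,.147),YAW+np.pi);rackrel()
E
```

```text
t 8.25 tcp [ 0.6007 -0.1722  0.2483] F [ 0.2 -0.3  0.9] w 0.397 g 0.0 | units [-0.0957  0.0031  0.2027] yaw -0.0006
rackrel mm [-58.9  -1.5 248.3]
```

View pics/ap5.png

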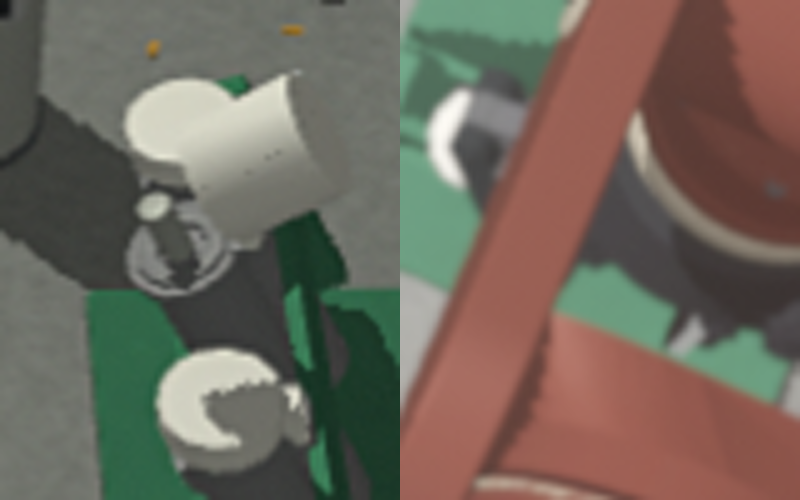

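The side crop shows the cap's axis slope at about 0.55, so it stands near 1.3 rad, 0.2 rad short of the stop. The shank end is at (396,291) and the collar centre at (400.6,300). I'll nudge the cap's upper rim back with closed fingers.

```bash
python3 - <<'E'
from h import *
go(W(-.035,-.001,.166),YAW+np.pi);go(W(-.006,-.001,.166))
E
```

```text
t 8.25 tcp [ 0.6007 -0.1722  0.2483] F [ 0.2 -0.3  0.9] w 0.397 g 0.0 | units [-0.0477  0.0011  0.1647] yaw -0.0006
t 8.25 tcp [ 0.6007 -0.1722  0.2483] F [ 0.2 -0.3  0.9] w 0.397 g 0.0 | units [-0.1057  0.0011  0.1647] yaw 0
```

Request:
send_rows:
  increments:
    - {"dx": -0.03, "dy": 0.001, "dz": 0.08, "yaw": 0, "claw": 1}
    - {"dx": -0.045, "dy": 0.001, "dz": 0.165, "yaw": 0, "claw": 1}
    - {"dx": -0.045, "dy": 0.001, "dz": 0.165, "yaw": 0, "claw": 1}
    - {"dx": -0.065, "dy": 0.001, "dz": 0.165, "yaw": 0, "claw": 1}
    - {"dx": -0.075, "dy": 0.001, "dz": 0.165, "yaw": 0, "claw": 1}
    - {"dx": -0.085, "dy": 0.001, "dz": 0.165, "yaw": 0, "claw": 1}
    - {"dx": -0.095, "dy": 0.001, "dz": 0.165, "yaw": 0, "claw": 1}
    - {"dx": -0.105, "dy": 0.001, "dz": 0.165, "yaw": 0, "claw": 1}
    - {"dx": -0.108, "dy": 0.001, "dz": 0.165, "yaw": 0, "claw": 1}
    - {"dx": -0.108, "dy": 0.001, "dz": 0.165, "yaw": 0, "claw": 1}

```text
time: 9.5
tool_pos: [0.6442, -0.1899, 0.167]
tool_rot: [-0.01, 0.199, 0.98, 0.002]
contact_force: [-29.7, 10.4, 18.7]
gripper_width: 0.003
grasp_force: 16.1
```

```bash
python3 - <<'E'
from h import *
go(W(-.011,0,.147),YAW+np.pi);rackrel()
E
```

```text
t 9.5 tcp [ 0.6442 -0.1899  0.167 ] F [-29.7  10.4  18.7] w 0.003 g 16.1 | units [-0.0026  0.0017  0.04  ] yaw -0.0001
rackrel mm [-11.9  -0.8 167. ]
```

The 30 N reaction at rx = -11.9 mm matches the predicted rim position at the stop, so the cap is fully open. I back off, descend in front, and come in horizontally over the shank.

Request:
send_rows:
  increments:
    - {"dx": 0.03, "dy": 0, "dz": 0, "yaw": 0, "claw": 1}
    - {"dx": 0.07, "dy": 0, "dz": 0, "yaw": 0, "claw": 0.2}
    - {"dx": 0.07, "dy": 0, "dz": 0, "yaw": 0, "claw": 0.2}
    - {"dx": 0.07, "dy": 0, "dz": 0.03, "yaw": 0, "claw": 0.2}
    - {"dx": 0.07, "dy": 0, "dz": 0.053, "yaw": 0, "claw": 0.2}
    - {"dx": 0.07, "dy": 0, "dz": 0.053, "yaw": 0, "claw": 0.2}
    - {"dx": 0.07, "dy": 0, "dz": 0.053, "yaw": 0, "claw": 0.2}

```text
time: 10.38
tool_pos: [0.6189, -0.1793, 0.139]
tool_rot: [-0.0, 0.199, 0.98, 0.0]
contact_force: [-0.3, 0.2, -0.7]
gripper_width: 0.399
grasp_force: 0.0
```

```bash
python3 - <<'E'
from h import *
rackrel();go(W(-.0145,-.0015,.139),YAW+np.pi)
s=manip.grab_frame("side")[:,:,::-1]
def c(im,x,y,w,h,k):return cv2.resize(im[y:y+h,x:x+w],None,fx=k,fy=k,interpolation=cv2.INTER_CUBIC)
cv2.imwrite('pics/ap6.png',c(s,345,230,110,100,5))
E
```

```text
rackrel mm [-39.4  -0.9 139. ]
t 10.38 tcp [ 0.6189 -0.1793  0.139 ] F [-0.3  0.2 -0.7] w 0.399 g 0.0 | units [-0.0498 -0.0011 -0.0001] yaw -0.0006
```

View pics/ap6.png

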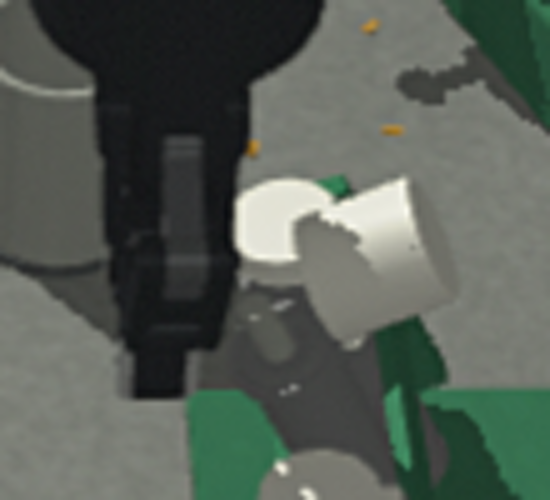

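The fingers stand in front of the tube (near tip at crop (165,398)), the cap is well open, and the shank lies clear at crop (268,325). I come in over the shank and close.

Request:
send_rows:
  increments:
    - {"dx": -0.015, "dy": -0.001, "dz": 0, "yaw": 0, "claw": 0.2}
    - {"dx": -0.03, "dy": -0.001, "dz": 0, "yaw": 0, "claw": 0.2}
    - {"dx": -0.042, "dy": -0.001, "dz": 0, "yaw": 0, "claw": 0.2}
    - {"dx": -0.049, "dy": -0.001, "dz": 0, "yaw": 0, "claw": 0.2}
    - {"dx": -0.049, "dy": -0.001, "dz": 0, "yaw": 0, "claw": 0.2}

```text
time: 11.05
tool_pos: [0.6413, -0.1893, 0.1392]
tool_rot: [-0.0, 0.199, 0.98, 0.0]
contact_force: [0.3, 0.1, -0.3]
gripper_width: 0.402
grasp_force: 0.0
```

```bash
python3 - <<'E'
from h import *
rackrel();go(W(-.015,-.0015,.139),YAW+np.pi)
E
```

```text
rackrel mm [-14.8  -1.4 139.2]
t 11.05 tcp [ 0.6413 -0.1893  0.1392] F [ 0.3  0.1 -0.3] w 0.402 g 0.0 | units [ 0.0003 -0.0002  0.0004] yaw -0.0005
```

No contact so far, so I close gradually.

Request:
send_rows:
  increments:
    - {"dx": 0, "dy": 0, "dz": 0, "yaw": 0, "claw": 0.4}
    - {"dx": 0, "dy": 0, "dz": 0, "yaw": 0, "claw": 0.6}
    - {"dx": 0, "dy": 0, "dz": 0, "yaw": 0, "claw": 0.7}
    - {"dx": 0, "dy": 0, "dz": 0, "yaw": 0, "claw": 1}
    - {"dx": 0, "dy": 0, "dz": 0, "yaw": 0, "claw": 1}
    - {"dx": 0, "dy": 0, "dz": 0, "yaw": 0, "claw": 1}

```text
time: 11.8
tool_pos: [0.6411, -0.1893, 0.1396]
tool_rot: [0.0, 0.199, 0.98, -0.0]
contact_force: [-1.2, 0.1, 0.6]
gripper_width: 0.081
grasp_force: 58.6
```

The width of 0.081 (about 10 mm after the offset seen on the hood) with 58.6 N means the shank is held. I draw it out along the axis.

Request:
send_rows:
  increments:
    - {"dx": 0.005, "dy": 0, "dz": -0.011, "yaw": 0, "claw": 1}
    - {"dx": 0.01, "dy": 0, "dz": -0.022, "yaw": 0, "claw": 1}
    - {"dx": 0.02, "dy": 0, "dz": -0.043, "yaw": 0, "claw": 1}
    - {"dx": 0.03, "dy": 0, "dz": -0.064, "yaw": 0, "claw": 1}
    - {"dx": 0.04, "dy": 0, "dz": -0.086, "yaw": 0, "claw": 1}

```text
time: 12.42
tool_pos: [0.6223, -0.1813, 0.1833]
tool_rot: [0.0, 0.199, 0.98, -0.0]
contact_force: [-0.1, 0.2, -1.0]
gripper_width: 0.08
grasp_force: 58.7
```

Request:
send_rows:
  increments:
    - {"dx": 0.01, "dy": 0, "dz": -0.021, "yaw": 0, "claw": 1}
    - {"dx": 0.02, "dy": 0, "dz": -0.043, "yaw": 0, "claw": 1}
    - {"dx": 0.03, "dy": 0, "dz": -0.064, "yaw": 0, "claw": 1}
    - {"dx": 0.04, "dy": 0, "dz": -0.086, "yaw": 0, "claw": 1}
    - {"dx": 0.05, "dy": 0, "dz": -0.107, "yaw": 0, "claw": 1}
    - {"dx": 0.06, "dy": 0, "dz": -0.129, "yaw": 0, "claw": 1}
    - {"dx": 0.07, "dy": 0, "dz": -0.15, "yaw": 0, "claw": 1}
    - {"dx": 0.08, "dy": 0, "dz": -0.172, "yaw": 0, "claw": 1}
    - {"dx": 0.085, "dy": 0, "dz": -0.2, "yaw": 0, "claw": 1}
    - {"dx": 0.085, "dy": 0, "dz": -0.26, "yaw": 0, "claw": 1}
    - {"dx": 0.085, "dy": 0, "dz": -0.26, "yaw": 0, "claw": 1}

```text
time: 13.8
tool_pos: [0.5848, -0.1654, 0.3162]
tool_rot: [0.003, 0.199, 0.98, -0.001]
contact_force: [0.1, 0.0, -0.2]
gripper_width: 0.079
grasp_force: 58.7
```

```bash
python3 - <<'E'
from h import *
o,_=tri({"side":(277.3,140.7),"top":(172.3,211.7)});print("oiler top",o,_.round(1))
# refine pot rim: fit ellipse of the rim ring to measured rim edge extremes via templated circle in the initial top picture
im=cv2.cvtColor(cv2.imread('pics/top0.png'),cv2.COLOR_BGR2GRAY).astype(float)
g=cv2.GaussianBlur(im,(0,0),.7)
t=np.linspace(0,2*np.pi,72,endpoint=False)
def score(n,g,x,y):
    v=[]
    for r in(.0275,):
        uv=proj(n,np.c_[x+r*np.cos(t),y+r*np.sin(t),np.full(72,.085)])
        v.append(cv2.remap(g.astype(np.float32),uv[:,:1].astype(np.float32),uv[:,1:].astype(np.float32),1).mean())
    return v[0]
gs=cv2.GaussianBlur(cv2.cvtColor(cv2.imread('pics/side0.png'),cv2.COLOR_BGR2GRAY).astype(float),(0,0),.7)
X=np.arange(.585,.615,.001);Y=np.arange(.134,.164,.001)
for n,gg in(("top",g),("side",gs)):
    S=np.array([[score(n,gg,x,y) for y in Y] for x in X]);i,j=np.unravel_index(S.argmax(),S.shape);print(n,X[i],Y[j],S.max())
tip=manip.state()["tool_pos"]+RM@[.0646,0,-.115];print("tip",tip,proj("side",tip),proj("top",tip))
E
```

```text
oiler top [0.61930774 0.21730833 0.15445072] [-1.1  0.3  0.2 -1. ]
top 0.598 0.15000000000000002 157.9184
side 0.599 0.15000000000000002 110.60684
tip [ 0.64429181 -0.19058093  0.20118657] [[397.67515505 265.9604012 ]] [[429.18898838 196.96120239]]
```

```bash
python3 - <<'E'
from h import *
d=RM@[1,0,0];go(np.array([.5985,.1497,.31])-.0456*d,YAW+np.pi)
E
```

```text
t 13.8 tcp [ 0.5848 -0.1654  0.3162] F [ 0.1  0.  -0.2] w 0.079 g 58.7 | units [0.3119 0.5909 0.0104] yaw -0.0006
```

Request:
send_rows:
  increments:
    - {"dx": 0.015, "dy": 0.03, "dz": 0.005, "yaw": 0, "claw": 1}
    - {"dx": 0.045, "dy": 0.085, "dz": 0.005, "yaw": 0, "claw": 1}
    - {"dx": 0.08, "dy": 0.15, "dz": 0.005, "yaw": 0, "claw": 1}
    - {"dx": 0.115, "dy": 0.22, "dz": 0.005, "yaw": 0, "claw": 1}
    - {"dx": 0.15, "dy": 0.285, "dz": 0.005, "yaw": 0, "claw": 1}
    - {"dx": 0.185, "dy": 0.35, "dz": 0.01, "yaw": 0, "claw": 1}
    - {"dx": 0.22, "dy": 0.415, "dz": 0.01, "yaw": 0, "claw": 1}
    - {"dx": 0.25, "dy": 0.475, "dz": 0.01, "yaw": 0, "claw": 1}
    - {"dx": 0.28, "dy": 0.53, "dz": 0.01, "yaw": 0, "claw": 1}
    - {"dx": 0.3, "dy": 0.57, "dz": 0.01, "yaw": 0, "claw": 1}
    - {"dx": 0.312, "dy": 0.591, "dz": 0.01, "yaw": 0, "claw": 1}
    - {"dx": 0.312, "dy": 0.591, "dz": 0.06, "yaw": 0, "claw": 1}
    - {"dx": 0.312, "dy": 0.591, "dz": 0.15, "yaw": 0, "claw": 1}
    - {"dx": 0.312, "dy": 0.591, "dz": 0.19, "yaw": 0, "claw": 1}
    - {"dx": 0.312, "dy": 0.591, "dz": 0.19, "yaw": 0, "claw": 1}

```text
time: 15.68
tool_pos: [0.5539, 0.1678, 0.2149]
tool_rot: [-0.002, 0.199, 0.98, -0.001]
contact_force: [-0.5, -0.7, -0.0]
gripper_width: 0.081
grasp_force: 58.7
```

```bash
python3 - <<'E'
from h import *
s=manip.grab_frame("side")[:,:,::-1];t=manip.grab_frame("top")[:,:,::-1]
def c(im,x,y,w,h,k):return cv2.resize(im[y:y+h,x:x+w],None,fx=k,fy=k,interpolation=cv2.INTER_CUBIC)
cv2.imwrite('pics/hov.png',np.hstack([c(s,240,110,100,150,4),c(t,180,180,100,150,4)]))
tp=manip.state()["tool_pos"]
for n,p in(("tip",tp+RM@[.0646,0,-.115]),("end",tp+RM@[.0054,0,.012])):print(n,p.round(4),(proj("side",p)[0]-[240,110])*4,(proj("top",p)[0]-[180,180])*4)
print((proj("side",[.5985,.1497,.085])[0]-[240,110])*4)
d=RM@[1,0,0];go(np.array([.5985,.1497,.122])-.0456*d,YAW+np.pi)
E
```

```text
tip [0.6154 0.1429 0.1036] [200.16709249 307.26161217] [166.20549256 165.89334387]
end [0.5608 0.166  0.2306] [43.85498125 66.61975172] [ 54.28579377 231.56301755]
[161.68660744 340.71282994]
t 15.78 tcp [0.5559 0.1681 0.2186] F [ 0.4 -0.3  0.6] w 0.074 g 58.7 | units [-0.0014 -0.0008  0.1933] yaw -0.0007
```

View pics/hov.png

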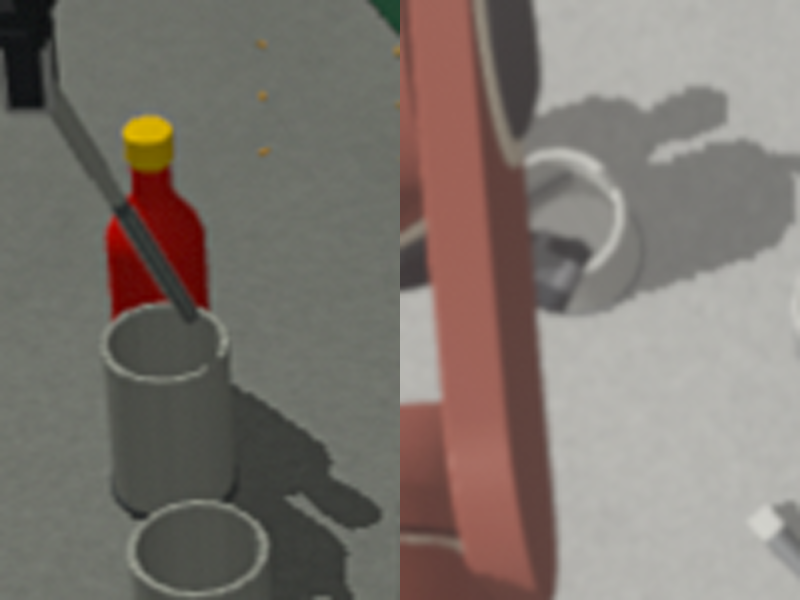

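The side crop shows the reamer held at a lean of about 22 deg, with its tip at (190,318) just inside the far rim of the pot and the rim centre at (165,343). The tip is a few mm short of my prediction, so I shift 3 mm onward and lower gently.

Request:
send_rows:
  increments:
    - {"dx": -0.006, "dy": 0, "dz": 0.01, "yaw": 0, "claw": 1}
    - {"dx": -0.006, "dy": 0, "dz": 0.03, "yaw": 0, "claw": 1}
    - {"dx": -0.006, "dy": 0, "dz": 0.055, "yaw": 0, "claw": 1}
    - {"dx": -0.006, "dy": 0, "dz": 0.08, "yaw": 0, "claw": 1}
    - {"dx": -0.006, "dy": 0, "dz": 0.105, "yaw": 0, "claw": 1}
    - {"dx": -0.006, "dy": 0, "dz": 0.13, "yaw": 0, "claw": 1}
    - {"dx": -0.006, "dy": 0, "dz": 0.155, "yaw": 0, "claw": 1}
    - {"dx": -0.006, "dy": 0, "dz": 0.17, "yaw": 0, "claw": 1}
    - {"dx": -0.006, "dy": 0, "dz": 0.178, "yaw": 0, "claw": 1}
    - {"dx": -0.006, "dy": 0, "dz": 0.178, "yaw": 0, "claw": 1}

```text
time: 17.02
tool_pos: [0.558, 0.1669, 0.1282]
tool_rot: [-0.0, 0.199, 0.98, -0.0]
contact_force: [0.1, 0.1, -0.5]
gripper_width: 0.084
grasp_force: 58.7
```

No contact yet. I take 1 mm steps to feel for the floor.

Request:
send_rows:
  increments:
    - {"dx": 0, "dy": 0, "dz": 0.003, "yaw": 0, "claw": 1}
    - {"dx": 0, "dy": 0, "dz": 0.006, "yaw": 0, "claw": 1}
    - {"dx": 0, "dy": 0, "dz": 0.008, "yaw": 0, "claw": 1}
    - {"dx": 0, "dy": 0, "dz": 0.008, "yaw": 0, "claw": 1}

```text
time: 17.52
tool_pos: [0.5579, 0.1669, 0.1242]
tool_rot: [-0.0, 0.199, 0.98, -0.0]
contact_force: [0.5, -0.3, -0.4]
gripper_width: 0.075
grasp_force: 58.7
```

Request:
send_rows:
  increments:
    - {"dx": 0, "dy": 0, "dz": 0.003, "yaw": 0, "claw": 1}
    - {"dx": 0, "dy": 0, "dz": 0.006, "yaw": 0, "claw": 1}
    - {"dx": 0, "dy": 0, "dz": 0.006, "yaw": 0, "claw": 1}

```text
time: 17.9
tool_pos: [0.558, 0.1669, 0.1214]
tool_rot: [-0.0, 0.199, 0.98, 0.0]
contact_force: [-0.9, -0.5, -0.4]
gripper_width: 0.077
grasp_force: 58.7
```

Request:
send_rows:
  increments:
    - {"dx": 0, "dy": 0, "dz": 0.002, "yaw": 0, "claw": 1}
    - {"dx": 0, "dy": 0, "dz": 0.004, "yaw": 0, "claw": 1}
    - {"dx": 0, "dy": 0, "dz": 0.005, "yaw": 0, "claw": 1}
    - {"dx": 0, "dy": 0, "dz": 0.005, "yaw": 0, "claw": 1}

```text
time: 18.4
tool_pos: [0.5586, 0.1674, 0.1208]
tool_rot: [0.001, 0.199, 0.98, 0.001]
contact_force: [-4.1, 1.1, 8.2]
gripper_width: 0.073
grasp_force: 59.5
```

The tip is on the floor (8 N). I ease off slightly and open slowly.

Request:
send_rows:
  increments:
    - {"dx": 0, "dy": 0, "dz": -0.004, "yaw": 0, "claw": 1}
    - {"dx": 0, "dy": 0, "dz": -0.004, "yaw": 0, "claw": 0.75}
    - {"dx": 0, "dy": 0, "dz": -0.004, "yaw": 0, "claw": 0.65}
    - {"dx": 0, "dy": 0, "dz": -0.004, "yaw": 0, "claw": 0.5}
    - {"dx": 0, "dy": 0, "dz": -0.004, "yaw": 0, "claw": 0.35}
    - {"dx": 0, "dy": 0, "dz": -0.004, "yaw": 0, "claw": 0.2}
    - {"dx": 0, "dy": 0, "dz": -0.004, "yaw": 0, "claw": 0.1}
    - {"dx": 0, "dy": 0, "dz": -0.004, "yaw": 0, "claw": 0.1}

```text
time: 19.4
tool_pos: [0.558, 0.1669, 0.1208]
tool_rot: [0.0, 0.199, 0.98, 0.0]
contact_force: [-0.7, 0.3, 0.4]
gripper_width: 0.453
grasp_force: 0.0
```

```bash
python3 - <<'E'
from h import *
s=manip.grab_frame("side");cv2.imwrite('pics/rel.png',s[:,:,::-1])
print(manip.state()["contact_force"].round(1),manip.state()["gripper_width"])
s0=cv2.imread('pics/hov.png')
E
```

```text
[ 0.  -0.9  1.9] 0.4519503382133231
```

Request:
send_rows:
  increments:
    - {"dx": 0, "dy": 0, "dz": -0.02, "yaw": 0, "claw": 0.1}
    - {"dx": 0, "dy": 0, "dz": -0.06, "yaw": 0, "claw": 0.1}
    - {"dx": 0, "dy": 0, "dz": -0.14, "yaw": 0, "claw": 0.1}
    - {"dx": 0, "dy": 0, "dz": -0.24, "yaw": 0, "claw": 0.1}
    - {"dx": 0, "dy": 0, "dz": -0.26, "yaw": 0, "claw": 0.1}
    - {"dx": 0, "dy": 0, "dz": -0.26, "yaw": 0, "claw": 0.1}

```text
time: 20.2
tool_pos: [0.5586, 0.167, 0.2529]
tool_rot: [0.002, 0.199, 0.98, 0.001]
contact_force: [0.6, -0.2, 0.2]
gripper_width: 0.452
grasp_force: 0.0
```

```bash
python3 - <<'E'
from h import *
go(W(.028,-.001,.24),YAW+np.pi)
s=manip.grab_frame("side");cv2.imwrite('pics/aft.png',s[:,:,::-1])
# reamer check: difference to the first picture in the pot region
d=cv2.absdiff(s[:,:,::-1],cv2.imread('pics/side0.png')).max(2)[110:270,225:340]>25
n,l,st,c=cv2.connectedComponentsWithStats(d.astype(np.uint8))
print([(st[i][:5]+[225,110,0,0,0],c[i].round()+[225,110]) for i in range(1,n) if st[i][4]>15])
E
```

```text
t 20.2 tcp [0.5586 0.167  0.2529] F [ 0.6 -0.2  0.2] w 0.452 g 0.0 | units [-0.5158 -0.5908  0.0261] yaw -0.0005
[(array([240, 110,  14,  13, 161]), array([247., 115.])), (array([254, 176,  15,  20, 108]), array([261., 185.])), (array([267, 199,   7,   6,  17]), array([270., 202.]))]
```

The frame difference shows only the reamer standing in the pot: shank from (254,176) over the rim at (270,202), with the pot itself unmoved. Now to the cap.

Request:
send_rows:
  increments:
    - {"dx": -0.05, "dy": -0.06, "dz": 0.0, "yaw": 0, "claw": 0.1}
    - {"dx": -0.12, "dy": -0.14, "dz": 0.0, "yaw": 0, "claw": -0.1}
    - {"dx": -0.2, "dy": -0.23, "dz": 0.0, "yaw": 0, "claw": -0.4}
    - {"dx": -0.28, "dy": -0.32, "dz": 0.0, "yaw": 0, "claw": -0.4}
    - {"dx": -0.36, "dy": -0.41, "dz": 0.0, "yaw": 0, "claw": -0.4}
    - {"dx": -0.44, "dy": -0.5, "dz": 0.0, "yaw": 0, "claw": -0.4}
    - {"dx": -0.5, "dy": -0.57, "dz": 0.026, "yaw": 0, "claw": -0.4}
    - {"dx": -0.516, "dy": -0.591, "dz": 0.026, "yaw": 0, "claw": -0.4}
    - {"dx": -0.516, "dy": -0.591, "dz": 0.026, "yaw": 0, "claw": -0.4}
    - {"dx": -0.516, "dy": -0.591, "dz": 0.026, "yaw": 0, "claw": -0.4}

```text
time: 21.5
tool_pos: [0.6801, -0.2043, 0.2378]
tool_rot: [-0.0, 0.198, 0.98, 0.0]
contact_force: [-0.3, 0.3, 0.7]
gripper_width: 0.699
grasp_force: 0.0
```

```bash
python3 - <<'E'
from h import *
rackrel();go(W(.028,-.001,.160),YAW+np.pi)
r=.031;p0=np.radians(71.5)
for k in range(1,19):
    p=p0+np.radians(88)*k/18
    print(k,"dx",round(-r*(np.cos(p)-np.cos(p0))/.5,3),"dz",round(-r*(np.sin(p)-np.sin(p0))/.5,3))
E
```

```text
rackrel mm [ 2.670e+01 -1.000e-01  2.378e+02]
t 21.5 tcp [ 0.6801 -0.2043  0.2378] F [-0.3  0.3  0.7] w 0.699 g 0.0 | units [-0.0026 -0.0019  0.1556] yaw 0.0004
1 dx 0.005 dz -0.001
2 dx 0.01 dz -0.002
3 dx 0.016 dz -0.003
4 dx 0.021 dz -0.003
5 dx 0.026 dz -0.003
6 dx 0.031 dz -0.002
7 dx 0.036 dz -0.001
8 dx 0.041 dz 0.001
9 dx 0.046 dz 0.003
10 dx 0.051 dz 0.005
11 dx 0.055 dz 0.008
12 dx 0.06 dz 0.011
13 dx 0.064 dz 0.015
14 dx 0.067 dz 0.019
15 dx 0.07 dz 0.023
16 dx 0.073 dz 0.028
17 dx 0.076 dz 0.032
18 dx 0.078 dz 0.037
```

Request:
send_rows:
  increments:
    - {"dx": -0.003, "dy": -0.002, "dz": 0.05, "yaw": 0, "claw": -0.4}
    - {"dx": -0.003, "dy": -0.002, "dz": 0.1, "yaw": 0, "claw": -0.4}
    - {"dx": -0.003, "dy": -0.002, "dz": 0.14, "yaw": 0, "claw": -0.4}
    - {"dx": -0.003, "dy": -0.002, "dz": 0.156, "yaw": 0, "claw": -0.4}
    - {"dx": -0.003, "dy": -0.002, "dz": 0.156, "yaw": 0, "claw": -0.2}
    - {"dx": -0.003, "dy": -0.002, "dz": 0.156, "yaw": 0, "claw": 0}
    - {"dx": -0.003, "dy": -0.002, "dz": 0.156, "yaw": 0, "claw": 0.2}
    - {"dx": -0.003, "dy": -0.002, "dz": 0.156, "yaw": 0, "claw": 1}
    - {"dx": -0.003, "dy": -0.002, "dz": 0.156, "yaw": 0, "claw": 1}

```text
time: 22.62
tool_pos: [0.6826, -0.2064, 0.1621]
tool_rot: [0.002, 0.199, 0.98, 0.001]
contact_force: [1.0, 4.7, 4.4]
gripper_width: 0.391
grasp_force: 60.1
```

Pinched. Now the arc back.

Request:
send_rows:
  increments:
    - {"dx": 0.005, "dy": 0, "dz": -0.001, "yaw": 0, "claw": 1}
    - {"dx": 0.01, "dy": 0, "dz": -0.002, "yaw": 0, "claw": 1}
    - {"dx": 0.016, "dy": 0, "dz": -0.003, "yaw": 0, "claw": 1}
    - {"dx": 0.021, "dy": 0, "dz": -0.003, "yaw": 0, "claw": 1}
    - {"dx": 0.026, "dy": 0, "dz": -0.003, "yaw": 0, "claw": 1}
    - {"dx": 0.031, "dy": 0, "dz": -0.002, "yaw": 0, "claw": 1}
    - {"dx": 0.036, "dy": 0, "dz": -0.001, "yaw": 0, "claw": 1}
    - {"dx": 0.041, "dy": 0, "dz": 0.001, "yaw": 0, "claw": 1}
    - {"dx": 0.046, "dy": 0, "dz": 0.003, "yaw": 0, "claw": 1}
    - {"dx": 0.051, "dy": 0, "dz": 0.005, "yaw": 0, "claw": 1}
    - {"dx": 0.055, "dy": 0, "dz": 0.008, "yaw": 0, "claw": 1}
    - {"dx": 0.06, "dy": 0, "dz": 0.011, "yaw": 0, "claw": 1}
    - {"dx": 0.064, "dy": 0, "dz": 0.015, "yaw": 0, "claw": 1}
    - {"dx": 0.067, "dy": 0, "dz": 0.019, "yaw": 0, "claw": 1}

```text
time: 24.38
tool_pos: [0.6604, -0.197, 0.1636]
tool_rot: [0.015, 0.199, 0.98, -0.002]
contact_force: [11.3, 1.9, 24.8]
gripper_width: 0.386
grasp_force: 63.0
```

The force is building up (25 N) at about half closed. I relax, release, and finish by pressing on the top from above.

Request:
send_rows:
  increments:
    - {"dx": -0.01, "dy": 0, "dz": -0.013, "yaw": 0, "claw": 1}
    - {"dx": -0.02, "dy": 0, "dz": -0.026, "yaw": 0, "claw": 0.2}
    - {"dx": -0.02, "dy": 0, "dz": -0.026, "yaw": 0, "claw": -0.2}
    - {"dx": -0.02, "dy": 0, "dz": -0.026, "yaw": 0, "claw": -0.4}
    - {"dx": -0.02, "dy": 0, "dz": -0.06, "yaw": 0, "claw": -0.4}
    - {"dx": -0.02, "dy": 0, "dz": -0.15, "yaw": 0, "claw": -0.4}
    - {"dx": -0.02, "dy": 0, "dz": -0.18, "yaw": 0, "claw": 0.4}
    - {"dx": -0.02, "dy": 0, "dz": -0.18, "yaw": 0, "claw": 1}
    - {"dx": -0.02, "dy": 0, "dz": -0.18, "yaw": 0, "claw": 1}
    - {"dx": -0.02, "dy": 0, "dz": -0.18, "yaw": 0, "claw": 1}

```text
time: 25.62
tool_pos: [0.6587, -0.1979, 0.2379]
tool_rot: [-0.002, 0.199, 0.98, 0.0]
contact_force: [-1.1, 0.1, -0.2]
gripper_width: -0.003
grasp_force: 0.0
```

```bash
python3 - <<'E'
from h import *
rackrel();go(W(-.008,-.001,.205),YAW+np.pi);go(W(-.022,-.001,.172))
# cap angle by silhouette: white pixels in side view vs model
s=manip.grab_frame("side");cv2.imwrite('pics/mid.png',s[:,:,::-1])
s0=cv2.cvtColor(cv2.imread('pics/side0.png'),cv2.COLOR_BGR2RGB)
A=np.array([-.423,0,.906]);B=np.array([.906,0,.423]);t=np.linspace(0,2*np.pi,40)
hsv=cv2.cvtColor(s,cv2.COLOR_RGB2HSV)
m=((hsv[:,:,1]<40)&(hsv[:,:,2]>140)).astype(np.uint8)
for a in np.arange(0,1.6,.1):
    ax=A*np.cos(a)+B*np.sin(a);bx=B*np.cos(a)-A*np.sin(a);P_=[]
    for h in(0,.034):
        for q in t:P_.append(RM@(.02*B-.02*bx+h*ax+.018*(np.cos(q)*bx+np.sin(q)*np.array([0,1,0])))+[MOUTH[0],MOUTH[1],.136])
    uv=proj("side",np.array(P_)).astype(np.float32)
    k=np.zeros(m.shape,np.uint8);cv2.fillConvexPoly(k,cv2.convexHull(uv).astype(np.int32),1)
    roi=np.zeros_like(k);roi[255:312,375:440]=1
    print(round(a,1),"IoU",round((k&m&roi).sum()/((k|m)&roi).sum(),3))
E
```

```text
rackrel mm [  4.5  -2.5 237.9]
t 25.62 tcp [ 0.6587 -0.1979  0.2379] F [-1.1  0.1 -0.2] w -0.003 g 0.0 | units [0.0248 0.003  0.0658] yaw -0.0006
t 25.62 tcp [ 0.6587 -0.1979  0.2379] F [-1.1  0.1 -0.2] w -0.003 g 0.0 | units [0.0526 0.003  0.1319] yaw 0
0.0 IoU 0.17
0.1 IoU 0.207
0.2 IoU 0.246
0.3 IoU 0.296
0.4 IoU 0.351
0.5 IoU 0.403
0.6 IoU 0.433
0.7 IoU 0.477
0.8 IoU 0.506
0.9 IoU 0.498
1.0 IoU 0.472
1.1 IoU 0.41
1.2 IoU 0.363
1.3 IoU 0.328
1.4 IoU 0.284
1.5 IoU 0.244
```

The silhouette fit gives a cap angle of about 0.85 rad, as expected. I press the front edge of its top down and forward along the arc.

Request:
send_rows:
  increments:
    - {"dx": 0.025, "dy": 0.002, "dz": 0.03, "yaw": 0, "claw": 1}
    - {"dx": 0.025, "dy": 0.002, "dz": 0.066, "yaw": 0, "claw": 1}
    - {"dx": 0.025, "dy": 0.002, "dz": 0.09, "yaw": 0, "claw": 1}
    - {"dx": 0.028, "dy": 0.002, "dz": 0.1, "yaw": 0, "claw": 1}
    - {"dx": 0.031, "dy": 0.002, "dz": 0.108, "yaw": 0, "claw": 1}
    - {"dx": 0.037, "dy": 0.002, "dz": 0.116, "yaw": 0, "claw": 1}
    - {"dx": 0.043, "dy": 0.002, "dz": 0.124, "yaw": 0, "claw": 1}
    - {"dx": 0.049, "dy": 0.002, "dz": 0.132, "yaw": 0, "claw": 1}
    - {"dx": 0.053, "dy": 0.002, "dz": 0.14, "yaw": 0, "claw": 1}
    - {"dx": 0.057, "dy": 0.002, "dz": 0.146, "yaw": 0, "claw": 1}

```text
time: 26.92
tool_pos: [0.6333, -0.1859, 0.1723]
tool_rot: [-0.001, 0.199, 0.98, 0.0]
contact_force: [-15.3, 6.2, 15.0]
gripper_width: -0.004
grasp_force: 9.0
```

Request:
send_rows:
  increments:
    - {"dx": 0.002, "dy": 0, "dz": 0.006, "yaw": 0, "claw": 1}
    - {"dx": 0.002, "dy": 0, "dz": 0.01, "yaw": 0, "claw": 1}
    - {"dx": 0.002, "dy": 0, "dz": 0.01, "yaw": 0, "claw": 1}
    - {"dx": 0.002, "dy": 0, "dz": 0.01, "yaw": 0, "claw": 1}

```text
time: 27.42
tool_pos: [0.6282, -0.1836, 0.1639]
tool_rot: [-0.008, 0.199, 0.98, 0.001]
contact_force: [-23.6, 8.5, 19.4]
gripper_width: -0.002
grasp_force: 13.8
```

The force is too horizontal, so the finger may have slipped off in front of the cap's edge. I rise and measure the cap angle.

Request:
send_rows:
  increments:
    - {"dx": 0.02, "dy": 0, "dz": 0, "yaw": 0, "claw": 1}
    - {"dx": 0.02, "dy": 0, "dz": -0.06, "yaw": 0, "claw": 1}
    - {"dx": 0.02, "dy": 0, "dz": -0.12, "yaw": 0, "claw": 1}
    - {"dx": 0.02, "dy": 0, "dz": -0.12, "yaw": 0, "claw": 1}

```text
time: 27.92
tool_pos: [0.6253, -0.1826, 0.2254]
tool_rot: [0.003, 0.199, 0.98, -0.001]
contact_force: [-0.0, -0.5, 1.1]
gripper_width: -0.002
grasp_force: 0.0
```

```bash
cat >> h.py <<'E'
A=np.array([-.423,0,.906]);B=np.array([.906,0,.423])
def capfit(fn):
    s=manip.grab_frame("side");cv2.imwrite(fn,s[:,:,::-1]);hsv=cv2.cvtColor(s,cv2.COLOR_RGB2HSV)
    m=((hsv[:,:,1]<40)&(hsv[:,:,2]>125)).astype(np.uint8);t=np.linspace(0,2*np.pi,40);out={}
    roi=np.zeros_like(m);roi[255:320,375:440]=1
    for a in np.arange(0,1.2,.1):
        ax=A*np.cos(a)+B*np.sin(a);bx=B*np.cos(a)-A*np.sin(a)
        p=[RM@(.02*B-.02*bx+h*ax+.018*(np.cos(q)*bx+np.sin(q)*np.array([0,1,0])))+MOUTH for h in(0,.034) for q in t]
        k=np.zeros(m.shape,np.uint8);cv2.fillConvexPoly(k,cv2.convexHull(proj("side",np.array(p)).astype(np.float32)).astype(np.int32),1)
        out[round(a,1)]=round((k&m&roi).sum()/((k|m)&roi).sum(),3)
    print(out)
E
python3 - <<'E'
from h import *
rackrel();capfit('pics/c2.png')
d=cv2.absdiff(cv2.imread('pics/c2.png'),cv2.imread('pics/side0.png')).max(2)[250:350,370:450]
print("changed px",(d>25).sum())
for r in d[:70:3,::3]>25:print("".join("#" if v else "." for v in r))
go(W(-.03,-.001,.19))
E
```

```text
rackrel mm [-32.1  -1.5 225.4]
{np.float64(0.0): np.float64(0.396), np.float64(0.1): np.float64(0.42), np.float64(0.2): np.float64(0.44), np.float64(0.3): np.float64(0.454), np.float64(0.4): np.float64(0.469), np.float64(0.5): np.float64(0.472), np.float64(0.6): np.float64(0.429), np.float64(0.7): np.float64(0.399), np.float64(0.8): np.float64(0.347), np.float64(0.9): np.float64(0.298), np.float64(1.0): np.float64(0.265), np.float64(1.1): np.float64(0.221)}
changed px 253
..######...................
...#####...................
...........................
...........................
...........................
...........................
...........................
...........................
......#....................
.....#.....................
............#..............
............#..............
...........#...............
....#.....#................
....#####..................
..............#............
...........................
...........................
...........................
........#..#...............
...........................
...........................
...........................
...........................
t 27.98 tcp [ 0.6243 -0.1822  0.2231] F [-0.3 -0.4 -0.9] w -0.001 g 0.0 | units [-0.0064  0.001   0.0662] yaw 0
```

The difference from the first picture is small, so the cap looks almost shut. I press once more on the top to make sure.

Request:
send_rows:
  increments:
    - {"dx": -0.016, "dy": 0.001, "dz": 0.05, "yaw": 0, "claw": 1}
    - {"dx": -0.018, "dy": 0.001, "dz": 0.09, "yaw": 0, "claw": 1}
    - {"dx": -0.018, "dy": 0.001, "dz": 0.105, "yaw": 0, "claw": 1}
    - {"dx": -0.018, "dy": 0.001, "dz": 0.114, "yaw": 0, "claw": 1}
    - {"dx": -0.018, "dy": 0.001, "dz": 0.12, "yaw": 0, "claw": 1}
    - {"dx": -0.018, "dy": 0.001, "dz": 0.124, "yaw": 0, "claw": 1}
    - {"dx": -0.018, "dy": 0.001, "dz": 0.124, "yaw": 0, "claw": 1}

```text
time: 28.85
tool_pos: [0.6306, -0.1843, 0.1651]
tool_rot: [-0.002, 0.199, 0.98, 0.0]
contact_force: [-16.1, 5.3, 18.3]
gripper_width: -0.001
grasp_force: 12.1
```

```bash
python3 -c "
from h import *
rackrel();go(W(-.03,-.001,.19))"
```

```text
rackrel mm [-26.6  -0.9 165.1]
t 28.85 tcp [ 0.6306 -0.1843  0.1651] F [-16.1   5.3  18.3] w -0.001 g 12.1 | units [ 0.007  -0.0002 -0.0498] yaw 0
```

Two contacts on the top (rx -29.1 at z 163.9, rx -26.6 at z 165.1) give a slope of 0.48, close to tan 25°. The top is therefore square to the tube axis and the cap is shut. I retreat and do a final check.

Request:
send_rows:
  increments:
    - {"dx": 0, "dy": 0, "dz": -0.03, "yaw": 0, "claw": 1}
    - {"dx": 0, "dy": 0, "dz": -0.1, "yaw": 0, "claw": 1}
    - {"dx": 0, "dy": 0, "dz": -0.2, "yaw": 0, "claw": 1}
    - {"dx": 0.1, "dy": 0, "dz": -0.28, "yaw": 0, "claw": 1}
    - {"dx": 0.2, "dy": -0.1, "dz": -0.28, "yaw": 0, "claw": 1}
    - {"dx": 0.3, "dy": -0.2, "dz": -0.28, "yaw": 0, "claw": 1}
    - {"dx": 0.4, "dy": -0.2, "dz": -0.28, "yaw": 0, "claw": 1}
    - {"dx": 0.4, "dy": -0.2, "dz": -0.28, "yaw": 0, "claw": 1}
    - {"dx": 0.4, "dy": -0.2, "dz": -0.28, "yaw": 0, "claw": 1}

```text
time: 29.98
tool_pos: [0.4093, -0.1992, 0.3011]
tool_rot: [0.001, 0.199, 0.98, -0.0]
contact_force: [0.0, 0.2, 0.1]
gripper_width: 0.003
grasp_force: 0.0
```

```bash
python3 - <<'E'
from h import *
from scipy.ndimage import shift
f={n:manip.grab_frame(n)[:,:,::-1].copy() for n in("side","top")}
for n in f:cv2.imwrite(f'pics/fin_{n}.png',f[n])
for n,boxes in(("side",{"tall+rack":(360,250,90,110),"pot":(230,120,80,130)}),("top",{"rack":(360,140,130,110),"pot":(150,180,110,90)})):
    a=cv2.imread(f'pics/{n}0.png')
    for k,(x,y,w,h) in boxes.items():
        d=cv2.absdiff(a,f[n]).max(2)[y:y+h,x:x+w]>30
        c,l,st,ce=cv2.connectedComponentsWithStats(d.astype(np.uint8))
        print(n,k,d.sum(),[(st[i][:5]+[x,y,0,0,0]).tolist() for i in range(1,c) if st[i][4]>7])
# white top disc of the tall cap (side view): bright ellipse, before/after, against the model for small angles
for nm,im in(("start",cv2.imread('pics/side0.png')),("end",f["side"])):
    m=(im.min(2)>185).astype(np.uint8);c,l,st,ce=cv2.connectedComponentsWithStats(m)
    print(nm,[(st[i][4],ce[i].round(2)) for i in range(1,c) if st[i][4]>60 and 370<ce[i][0]<430 and 260<ce[i][1]<345])
for a in(0,.05,.1,.2):
    ax=A*np.cos(a)+B*np.sin(a);bx=B*np.cos(a)-A*np.sin(a)
    print(a,proj("side",RM@(.02*B-.02*bx+.034*ax)+MOUTH).round(2))
E
```

```text
side tall+rack 131 [[383, 274, 7, 6, 10], [380, 281, 18, 13, 59], [402, 280, 6, 8, 22], [393, 307, 11, 2, 11], [407, 321, 4, 2, 8], [413, 320, 3, 3, 8]]
side pot 683 [[230, 120, 12, 68, 581], [255, 176, 14, 20, 85], [267, 199, 7, 6, 11]]
top rack 123 [[420, 193, 17, 13, 45], [481, 193, 8, 5, 13], [412, 206, 20, 12, 63]]
top pot 90 [[219, 233, 11, 9, 35], [207, 246, 8, 7, 31], [221, 246, 8, 4, 15], [203, 250, 3, 4, 9]]
start [(np.int32(509), array([396.48, 278.81])), (np.int32(316), array([408.6 , 329.65]))]
end [(np.int32(537), array([395.68, 279.53])), (np.int32(338), array([408.54, 329.53]))]
0 [[393.63 282.94]]
0.05 [[394.56 282.13]]
0.1 [[395.55 281.35]]
0.2 [[397.68 279.88]]
```

The final differences show the tall cap slightly more shut than at the start, the right flat cap's centroid within 0.12 px of its start, and the pot in place with the reamer in it. The arm touches nothing, so I hand in.

```bash
python3 -c "
from plant import manip
print(manip.job_done())"
```

```text
the job is handed in; nothing more can be done
None
```

I handed the job in at about 30 s. By camera differences and contact forces, the reamer stands cutting end down in the leftmost pot, the tall cap is pressed shut, and the pot and flat caps look unmoved; the hand-in returned no verdict.

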